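Rock the sorter's seesaw gate and feed the other chute

TASK

Press the raised end of the ball sorter's seesaw gate down until it rocks over its pivot and stays tipped to the other side, and only then push the shutter tab on the feed track sideways so that all three steel mixing balls roll down the chute that the gate was not feeding at the start. Only press and push with the fingertips or the outside of the fingers: nothing is picked up, the balls run by themselves without being touched, and the things standing around stay where they are.

Things in the scene. Friction and masses are not known exactly. Their poses are not given: they have to be found in the camera images.
- sorter: Fixed grey plastic sorter for steel mixing balls. Origin on the table, under the middle of its seesaw gate; z up, +y towards its left chute, -y towards its right chute, +x from the gate along the feed track. Feed track and gate stand on a 430 mm wide base. Nothing on it but the shutter tab stands higher than 151 mm
- gate (a joint): Tilt (rad) of the white seesaw gate, an open trough 200 mm long (y), 49 mm wide, on a pin along the sorter's x, 60 mm up. Stops at -0.22 (left, +y, end down: balls run into the left chute) and +0.22 (right end down: right chute). Top-heavy: rests at either stop, falls to the other by itself once past level; under 1 N on the raised pad rocks it. Front lip in its middle 121 mm high
- pad_left (a point): middle of the top face of the gate's left press pad, a flat ear 40 mm (x) by 36 mm (y), 5 mm thick, in front of the trough. Pads lie 53 mm in front (-x) of the sorter's origin, 68 mm to either side. Pad top about 99 mm above the table when its end is up, 85 when level, 70 when down
- pad_right (a point): middle of the top face of the gate's right press pad, same size and heights as the left one
- chute_left (a point): floor of the left chute at its low outer end, 200 mm to the +y side of the sorter's origin, 16 mm up. The chute is 67 mm wide inside, slopes down outward from 93 mm to its end wall at 208 mm; side walls 70 mm high, end wall 82 mm
- chute_right (a point): the same point of the right chute, on the -y side
- feed_end (a point): middle of the feed track's floor at its low end, 18 mm behind (+x) the sorter's origin, 106 mm up, over the gate's middle. The open-topped track is 26 mm wide, side walls 16 mm high, and rises to 131 mm at x = 170 mm
- shutter (a joint): Opening (m) of the sliding shutter that holds the balls on the feed track: 0 shut, 0.040 fully open; balls pass from about 0.025. It slides along the sorter's +y; about 1.2 N moves it and it stays where it is left
- tab_top (a point): middle of the top of the shutter's upright push tab, a white block 16 mm (x) by 30 mm (y), from 151 to 185 mm above the table, 62 mm behind (+x of) the sorter's origin. It slides with the shutter; free space on its -y side
- ball0_center (a point): centre of a 16 mm steel mixing ball (17 g), number 1 in the queue behind the shutter on the feed track; rolls freely
- ball1_center (a point): centre of a 16 mm steel mixing ball (17 g), number 2 in the queue behind the shutter on the feed track; rolls freely
- ball2_center (a point): centre of a 16 mm steel mixing ball (17 g), number 3 in the queue behind the shutter on the feed track; rolls freely
- knight: grey resin knight figure on a round black base 40 mm across, 65 mm high; origin under the base; leave alone
- pin_vice: black pin vice (small hand drill), 105 mm long incl. bit, 11 mm thick, lying along its x axis; origin under its middle; leave alone
- saucer: white ceramic saucer palette, 100 mm across, 18 mm high; origin under its centre; leave alone
- jar: frosted glass jar with steel lid, 60 mm across, 65 mm high; origin under its centre; leave alone
- dropper_a: blue dropper bottle with white cap, 25 mm across, 76 mm high, standing near the feed track's right side; origin under its centre; leave alone
- dropper_b: the other such dropper bottle, 76 mm high, near the feed track's left side; origin under its centre; leave alone

How it is judged:
On the way:
1. the gate is rocked over to its other side while the shutter still holds the balls back (distance of pad_left from where it was at the start of the episode above 0.02 m and value of joint shutter below 0.015 m and (value of joint gate above 0.15 rad or value of joint gate below -0.15 rad)), for 0.2 s.
At the end, for the whole second after the job is handed in: The gate is tipped to the side opposite to its start (over 0.15 rad, a pad over 20 mm from where it was), the shutter is pushed open (over 20 mm), and all three balls lie in the chute on the gate's lowered side, within its walls (distance of pad_left from where it was at the start of the episode above 0.02 m and ((value of joint gate below -0.15 rad and y of ball0_center in the frame of sorter between 0.1 and 0.212 m and x of ball0_center in the frame of sorter between -0.042 and 0.03 m and z of each of ball0_center, ball1_center, ball2_center in the frame of sorter below 0.06 m and y of ball1_center in the frame of sorter between 0.1 and 0.212 m and x of ball1_center in the frame of sorter between -0.042 and 0.03 m and y of ball2_center in the frame of sorter between 0.1 and 0.212 m and x of ball2_center in the frame of sorter between -0.042 and 0.03 m) or (value of joint gate above 0.15 rad and y of ball0_center in the frame of sorter between -0.212 and -0.1 m and x of ball0_center in the frame of sorter between -0.042 and 0.03 m and z of each of ball0_center, ball1_center, ball2_center in the frame of sorter below 0.06 m and y of ball1_center in the frame of sorter between -0.212 and -0.1 m and x of ball1_center in the frame of sorter between -0.042 and 0.03 m and y of ball2_center in the frame of sorter between -0.212 and -0.1 m and x of ball2_center in the frame of sorter between -0.042 and 0.03 m)) and value of joint shutter above 0.02 m); the robot touches nothing.
It fails at once if a ball is touched by the hand (contact force between any of the fingers, the arm and ball0 above 0.2 N or contact force between any of the fingers, the arm and ball1 above 0.2 N or contact force between any of the fingers, the arm and ball2 above 0.2 N).
It fails at once if a thing standing around is shifted over 15 mm, lifted or tipped over (distance of any of knight, pin_vice, saucer, jar, dropper_a, dropper_b from where it was at the start of the episode above 0.015 m or angle between any of knight, pin_vice, saucer, jar, dropper_a, dropper_b's own z axis and vertical above 0.5 rad).
It also fails if it takes over 40 s, if anything falls off the work surface, if the arm or the gripper's body presses on something with over 40 N, if the wrist force passes 120 N, or if a joint passes its speed limit or range.

ROBOT

A 7-joint arm with a two-finger parallel gripper is mounted at the origin on the work surface. World frame = base frame: x ahead of the robot, y to its left, z up, the work surface at z = 0. Lengths are in m, angles in rad, forces in N, time in s.
With the tool pointing down it reaches from about 0.425 to 0.875 m from the base axis. Payload 4.7 kg.
Tool frame: the origin (TCP) lies midway between the tips of the shut fingers; the grasp point (between the pads) lies 19 mm behind it; z points along the fingers, x is the direction in which the jaws open and shut, and the axes are right-handed (so a half turn about z gives the same grasp; the last joint's range is limited). The gripper opens to 87 mm and grips with 3 to 60 N. Pads are 19 mm wide; open, the fingers measure 117 mm over their backs; the gripper's body (75 mm by 190 mm) begins 51 mm behind the grasp point.
Start: joints at [0.014, 0.321, -0.07, 1.45, 0.023, 1.371, -0.057], TCP at [0.65, -0, 0.223] pointing down, gripper open.
Joint ranges: [-2.86, 2.86], [-0.3, 2.09], [-1.38, 1.24], [0.06, 2.45], [-1.56, 4.7], [0.09, 2.05], [-2.69, 2.69]. Speed limits (rad/s): [2.57, 2.57, 3.14, 3.14, 3.14, 3.14, 3.14].

INTERFACE

Orientations are given as a rotation vector (axis times angle).
In Python, from bench import get_state, eyes, ticket gives the robot as it stands.
- The arm moves only by the tool carry_out, never from a script. Its argument "motion" is a list of rows, each a list of 2 entries, a list of its own where there are three numbers: the shift along the world's x, y, z in m, then the turn about the world's z in rad. A call has 1 to 20 rows; each row is the pose to reach, as a shift and turn from the pose commanded when the call began; what a row does not reach only later rows make up. A row lasts 1/10 s, in which the tool goes at most 50 mm and 8.59 degrees, less where a joint would pass 70% of its speed; a pose out of reach is approached as far as the arm can. A call with a gripper value outside its range is refused whole. "grip" is the gripper command: -1 is fully open, 1 is shut, values between are in proportion, set as the call begins (left out, the last holds). The fingers move at their own pace and stop on an object; "squeeze" is the grip in N (left out, the last holds). Time passes only in rows, so rows that repeat a pose let the fingers close. It gives the time, the measured TCP pose, the force and the opening at its end, in the units of the state.
- get_state(): the state, without advancing time (a new reading comes with each control period).
- eyes.get_image(name): name is "scene" or "side" or "wrist"; returns a dict with "pixels" (384x512x3 uint8, blue, green, red), "mtx" (3x3 intrinsics, pixels), "extrinsics" (4x4, takes a point from camera to world coordinates). Camera axes: x right, y down, z forward; pixel columns grow to the right and rows downward; lengths in m; the calibration is good to about 2 mm. A picture is of the moment at which its call begins. There is no depth.
- ticket.close_job(): hands the job in, once; it reports no verdict.
The state is a dict: "time": time; "joint_positions": joint angles; "qd": joint speeds; "joint_torque": joint torques, N m; "position": TCP position; "tool_rot": TCP orientation; "ft_force": force on the tool from outside, world axes, zero at the start; "torque": the same for the moment, N m; "grip_width": opening from 0.0 (shut) to 1.0 (fully open).
Only numpy, scipy, OpenCV 4.12 (cv2) and the standard library are available. Lean on these libraries where they do the work, as an engineer would, in place of code of your own. Each camera call takes 0.05 s, during which the arm holds its last target. There are 200 camera calls.

## Working session

There is one attempt and no reset: what is moved stays moved. The work goes in short steps, Python scripts to look and compute and a tool call to move; the robot and the scene stay as the last step left them, time stands still between calls to the robot, and variables do not carry over. Pictures are saved under pics/ and viewed, about 8 in all and at most 12, crops included, and the job is handed in when it is done.

Besides the shell and the picture viewer there is one more tool, called after "Emit:" in YAML: its name, and indented under it one key for each argument. carry_out: Moves the arm, as the interface text tells. Its arguments: {"type":"object","properties":{"motion":{"type":"array","items":{"type":"array"}},"grip":{"type":"number"},"squeeze":{"type":"number"}},"required":["motion"]}

```bash
mkdir -p pics
python3 - <<'E'
from bench import get_state, eyes
import cv2,pickle
d={}
for n in("scene","side"):
    i=eyes.get_image(n); d[n]=i; cv2.imwrite(f"pics/{n}0.png",cv2.resize(i["pixels"],(800,600),interpolation=cv2.INTER_CUBIC)); print(n,i["mtx"],i["extrinsics"])
pickle.dump(d,open("d0.pkl","wb"))
s=get_state();print(s["time"],s["position"],s["tool_rot"],s["grip_width"])
E
```

```text
scene [[346.80084636   0.         255.98714502]
 [  0.         346.80084636 192.04289284]
 [  0.           0.           1.        ]] [[ 0.60874989  0.6297016  -0.48259658  0.85372248]
 [ 0.79335965 -0.48471044  0.36828828 -0.23328661]
 [-0.00200788 -0.6070681  -0.79464727  0.64459731]
 [ 0.          0.          0.          1.        ]]
side [[370.84178317   0.         254.00612128]
 [  0.         370.84178317 193.82306124]
 [  0.           0.           1.        ]] [[-0.9824389  -0.11524588  0.1467385   0.44907707]
 [-0.18580144  0.67624541 -0.71286042  0.50299309]
 [-0.01707701 -0.72760603 -0.68578265  0.60724095]
 [ 0.          0.          0.          1.        ]]
0.1 [ 6.49496432e-01 -1.05063262e-05  2.21573685e-01] [ 3.14153538e+00  1.22798897e-04 -2.73040978e-03] 1.0001747650340913
```

View pics/scene0.png

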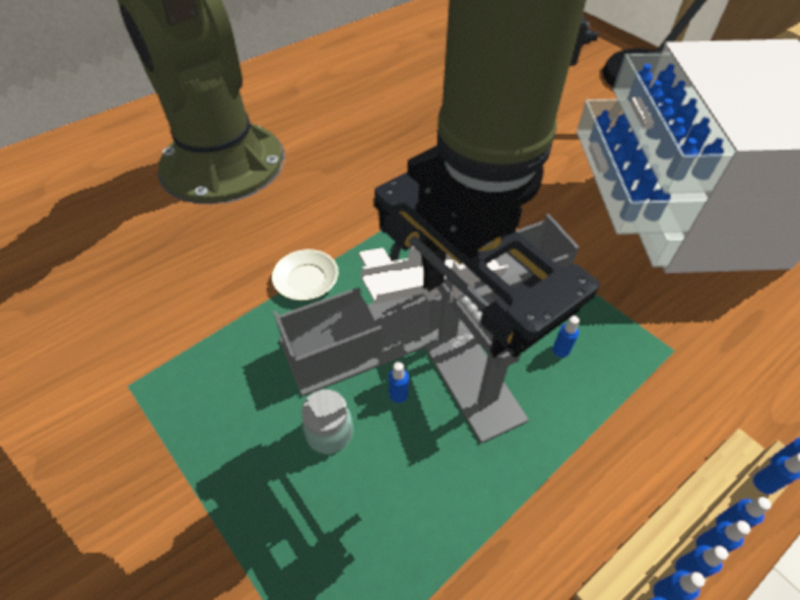

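View pics/side0.png

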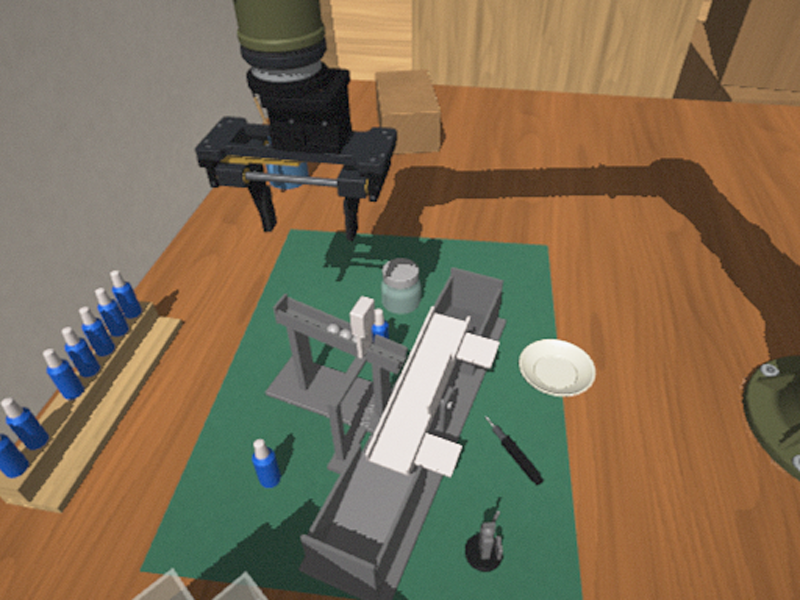

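The side view shows the whole sorter, with feed track and tab at about (362,315), pads at (478,350) and (438,455), and the left chute nearest the camera. I'll enlarge it.

Run:
```python
import cv2,pickle
p=pickle.load(open("d0.pkl","rb"))["side"]["pixels"]
c=cv2.resize(p[165:315,160:350],None,fx=4,fy=4,interpolation=cv2.INTER_CUBIC);cv2.imwrite("pics/crop.png",c)
```

```text
(no output)
```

View pics/crop.png

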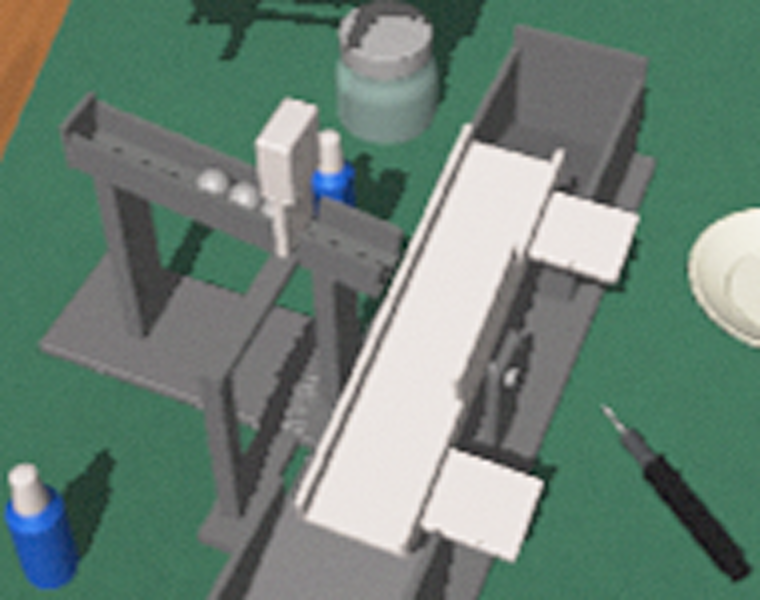

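```bash
cat > h.py <<'E'
import numpy as np
def proj(i,P):
    E=i["extrinsics"];c=(np.asarray(P)-E[:3,3])@E[:3,:3];u=c@i["mtx"].T
    return u[:,:2]/u[:,2:]
def world(p,L):
    x,y,t=p;c,s=np.cos(t),np.sin(t);L=np.asarray(L)
    return np.c_[x+c*L[:,0]-s*L[:,1],y+s*L[:,0]+c*L[:,1],L[:,2]]
E
python3 - <<'E'
import numpy as np,pickle
from h import *
from scipy.optimize import least_squares as ls
i=pickle.load(open("d0.pkl","rb"))["side"]
uv=np.array([[484,504],[583,236],[289,123]])/4+[160,165]
for n,zl,zr in(("left up",.099,.070),("right up",.070,.099)):
    L=np.array([[-.053,.068,zl],[-.053,-.068,zr],[.062,0,.185]])
    for use in([0,1,2],[0,1]):
        r=ls(lambda p:(proj(i,world(p,L[use]))-uv[use]).ravel(),[.55,.1,.0])
        print(n,use,r.x,r.fun.round(2))
        if len(use)==3: print(world(r.x,L).round(4), (proj(i,world(r.x,[[0,-.21,.082],[.018,0,.106],[-.053,.086,zl],[-.053,-.086,zr]]))-[160,165])*4)
E
```

```text
left up [0, 1, 2] [ 0.5136611   0.09186187 -0.19537837] [ 1.53 -8.71 -0.66  9.35 -0.97  2.09]
[[0.4749 0.1689 0.099 ]
 [0.4485 0.0354 0.07  ]
 [0.5745 0.0798 0.185 ]] [[561.04659909  45.31392861]
 [386.95636469 285.72105351]
 [475.28596059 506.12515873]
 [590.84148391 246.75933185]]
left up [0, 1] [ 0.51500229  0.09583899 -0.16063107] [ 2.14 -7.21 -2.52  9.82]
right up [0, 1, 2] [ 0.5141244   0.0896345  -0.22054486] [-0.45  0.33  1.09 -1.13 -0.54  0.53]
[[0.4773 0.1676 0.07  ]
 [0.4475 0.0349 0.099 ]
 [0.5746 0.0761 0.185 ]] [[569.94450178  44.90751728]
 [387.2253903  281.01317506]
 [466.67681265 541.34134596]
 [598.98152098 205.05023262]]
right up [0, 1] [ 0.51478514  0.09095461 -0.20690768] [-0.28  0.79  0.3  -1.06]
```

The right pad is clearly the raised one: the fit residual is about 1 px, against 9 px for the left. It sits at (0.447, 0.035, 0.099), and the sorter yaw is about -0.215. I'll shut the fingers and move above that pad, jaws along the sorter's y.

Emit:
carry_out:
  motion:
    - [[-0.02, 0.003, 0.0], 0.14]
    - [[-0.04, 0.007, 0.0], 0.28]
    - [[-0.06, 0.01, 0.0], 0.42]
    - [[-0.08, 0.013, 0.0], 0.56]
    - [[-0.1, 0.017, 0.0], 0.7]
    - [[-0.12, 0.02, 0.0], 0.84]
    - [[-0.14, 0.023, 0.0], 0.98]
    - [[-0.16, 0.027, 0.0], 1.12]
    - [[-0.18, 0.03, 0.0], 1.24]
    - [[-0.204, 0.034, 0.0], 1.356]
    - [[-0.204, 0.034, -0.04], 1.356]
    - [[-0.204, 0.034, -0.08], 1.356]
    - [[-0.204, 0.034, -0.08], 1.356]
    - [[-0.204, 0.034, -0.08], 1.356]
  grip: 1

```text
time: 1.5
position: [0.4457, 0.034, 0.1428]
tool_rot: [-2.446, -1.97, 0.002]
ft_force: [0.7, -0.1, 0.6]
grip_width: 0.004
```

Run:
```python
from bench import get_state, eyes
import cv2,pickle
i=eyes.get_image("side");cv2.imwrite("pics/side1.png",cv2.resize(i["pixels"][90:315,120:420],None,fx=2.66,fy=2.66,interpolation=cv2.INTER_CUBIC))
s=get_state();print(s["time"],s["position"],s["tool_rot"],s["grip_width"],s["ft_force"])
```

```text
1.55 [0.44693312 0.03410051 0.14400429] [2.44627519e+00 1.97001701e+00 2.15168913e-03] 0.007993481314009414 [ 0.36355342 -0.66541009 -0.3625639 ]
```

View pics/side1.png

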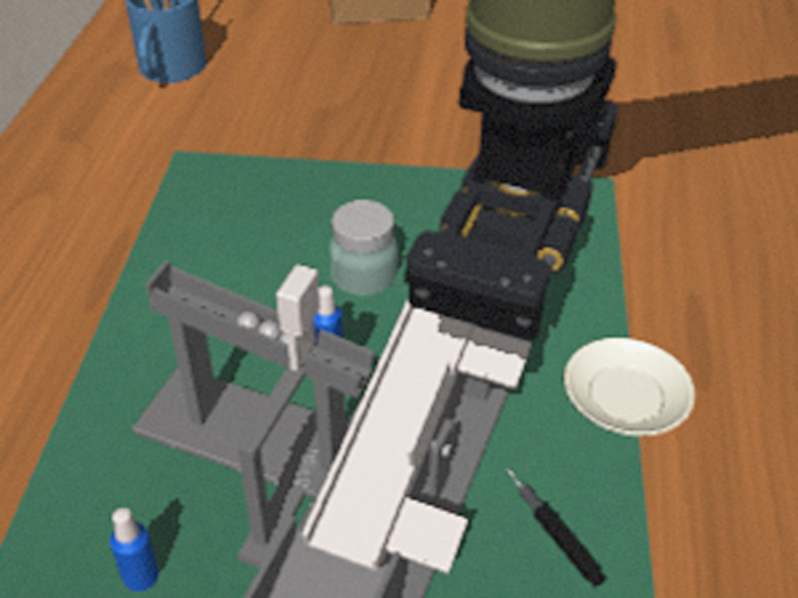

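The fingers sit over the far (right) pad at about (490,360), with the body clear of the tab and track. Pressing down.

Emit:
carry_out:
  motion:
    - [[0, 0, -0.02], 0]
    - [[0, 0, -0.035], 0]
    - [[0, 0, -0.043], 0]
    - [[0, 0, -0.048], 0]
    - [[0, 0, -0.052], 0]
    - [[0, 0, -0.056], 0]
    - [[0, 0, -0.06], 0]
    - [[0, 0, -0.062], 0]
    - [[0, 0, -0.062], 0]
    - [[0, 0, -0.062], 0]

```text
time: 2.55
position: [0.4461, 0.034, 0.0806]
tool_rot: [-2.447, -1.971, -0.0]
ft_force: [-0.0, 0.1, 0.1]
grip_width: 0.004
```

Emit:
carry_out:
  motion:
    - [[0, 0, 0.04], 0]
    - [[0, 0, 0.08], 0]
    - [[0, 0, 0.12], 0]
    - [[0, 0, 0.13], 0]
    - [[0.03, -0.03, 0.13], 0]
    - [[0.04, -0.06, 0.13], 0]
    - [[0.04, -0.06, 0.13], 0]

```text
time: 3.25
position: [0.4867, -0.0308, 0.2099]
tool_rot: [2.452, 1.962, -0.002]
ft_force: [-0.3, -0.1, 0.4]
grip_width: 0.006
```

Run:
```python
from bench import get_state, eyes
import cv2,pickle
i=eyes.get_image("side");cv2.imwrite("pics/side2.png",cv2.resize(i["pixels"][165:315,160:350],None,fx=4,fy=4,interpolation=cv2.INTER_CUBIC))
pickle.dump(i,open("d2.pkl","wb"))
s=get_state();print(s["time"],s["position"])
```

```text
3.3 [ 0.48594887 -0.02810206  0.20977886]
```

View pics/side2.png

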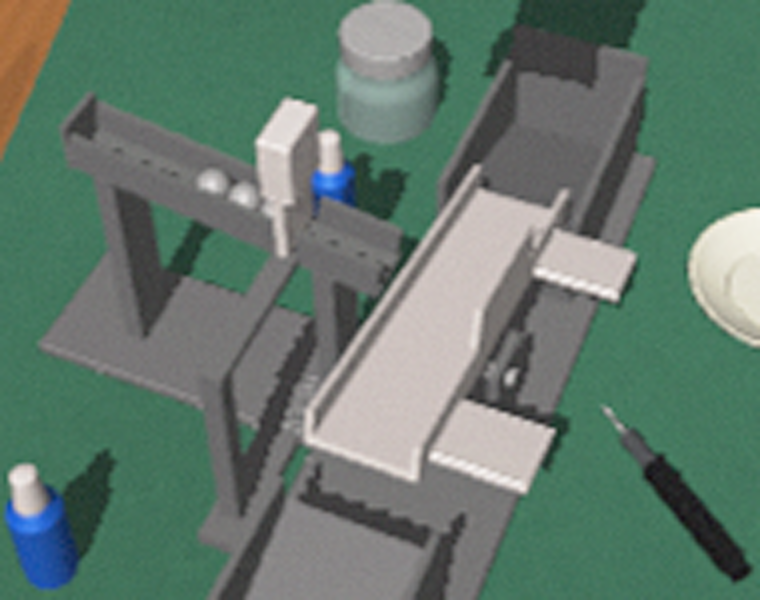

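The gate has rocked over: its left pad is now up at (494,445), its right end is down, and the shutter and balls haven't moved. Next I go to the tab's -y side, lower, and push along the sorter's +y.

Emit:
carry_out:
  motion:
    - [[0.03, 0.01, 0], 0]
    - [[0.06, 0.03, 0], 0]
    - [[0.077, 0.05, 0], 0]
    - [[0.077, 0.05, 0], 0]
    - [[0.077, 0.05, -0.025], 0]
    - [[0.077, 0.05, -0.045], 0]
    - [[0.077, 0.05, -0.045], 0]
    - [[0.077, 0.05, -0.045], 0]

```text
time: 4.1
position: [0.5623, 0.0241, 0.1657]
tool_rot: [-2.446, -1.97, 0.001]
ft_force: [0.5, 0.2, 0.3]
grip_width: 0.002
```

Run:
```python
from bench import get_state, eyes
import cv2,pickle
i=eyes.get_image("side");cv2.imwrite("pics/side3.png",cv2.resize(i["pixels"][165:315,160:350],None,fx=4,fy=4,interpolation=cv2.INTER_CUBIC))
s=get_state();print(s["time"],s["position"],s["ft_force"])
```

```text
4.15 [0.56306881 0.0241112  0.16652375] [ 0.59411791 -0.41221987  0.35556965]
```

View pics/side3.png

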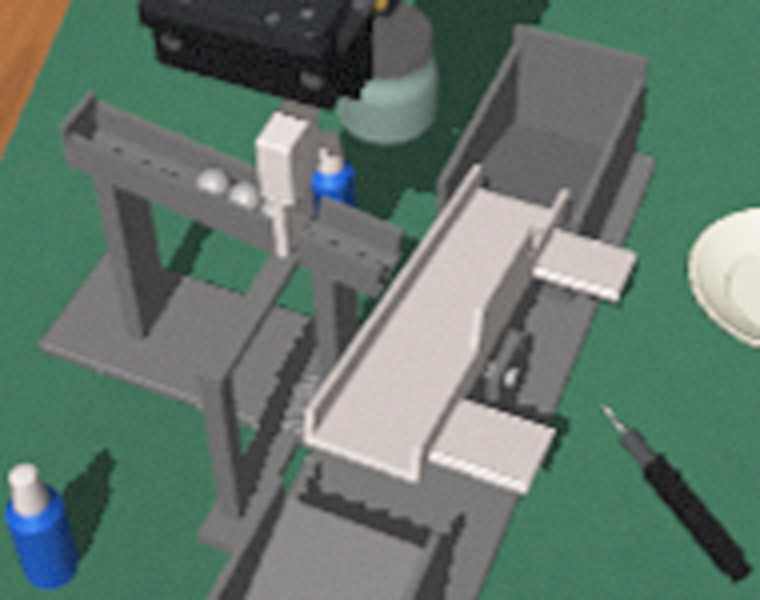

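The tab at (285,150) hasn't moved, and the gripper is behind it. Pushing 60 mm in total along the sorter's y, which takes the tab about 37 mm, then backing off and waiting.

Emit:
carry_out:
  motion:
    - [[0.002, 0.01, 0], 0]
    - [[0.004, 0.02, 0], 0]
    - [[0.006, 0.027, 0], 0]
    - [[0.007, 0.034, 0], 0]
    - [[0.009, 0.041, 0], 0]
    - [[0.01, 0.048, 0], 0]
    - [[0.012, 0.054, 0], 0]
    - [[0.013, 0.06, 0], 0]
    - [[0.013, 0.06, 0], 0]
    - [[0.013, 0.06, 0], 0]

```text
time: 5.15
position: [0.5759, 0.0845, 0.1654]
tool_rot: [-2.446, -1.971, -0.0]
ft_force: [0.2, 0.5, -0.4]
grip_width: 0.003
```

Emit:
carry_out:
  motion:
    - [[-0.005, -0.025, 0], 0]
    - [[-0.01, -0.05, 0], 0]
    - [[-0.01, -0.06, 0.04], 0]
    - [[-0.01, -0.06, 0.08], 0]
    - [[-0.01, -0.06, 0.12], 0]
    - [[-0.01, -0.06, 0.12], 0]
    - [[-0.01, -0.06, 0.12], 0]
    - [[-0.01, -0.06, 0.12], 0]
    - [[-0.01, -0.06, 0.12], 0]
    - [[-0.01, -0.06, 0.12], 0]
    - [[-0.01, -0.06, 0.12], 0]
    - [[-0.01, -0.06, 0.12], 0]
    - [[-0.01, -0.06, 0.12], 0]
    - [[-0.01, -0.06, 0.12], 0]
    - [[-0.01, -0.06, 0.12], 0]
    - [[-0.01, -0.06, 0.12], 0]

```text
time: 6.75
position: [0.566, 0.024, 0.2856]
tool_rot: [2.447, 1.971, 0.0]
ft_force: [-0.7, -0.3, -0.4]
grip_width: 0.005
```

Run:
```python
from bench import get_state, eyes
import cv2,pickle
i=eyes.get_image("side");cv2.imwrite("pics/side4.png",cv2.resize(i["pixels"][165:315,160:350],None,fx=4,fy=4,interpolation=cv2.INTER_CUBIC))
i=eyes.get_image("scene");cv2.imwrite("pics/scene4.png",cv2.resize(i["pixels"][120:300,150:390],None,fx=3.3,fy=3.3,interpolation=cv2.INTER_CUBIC))
s=get_state();print(s["time"],s["position"],s["ft_force"])
```

```text
6.85 [0.56601365 0.02397918 0.28560435] [-0.06110367  0.19457194 -0.47669103]
```

View pics/side4.png

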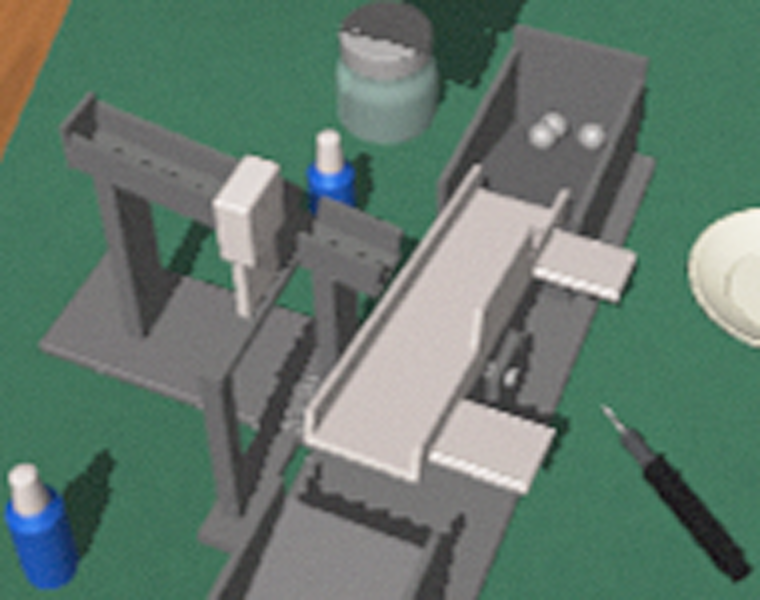

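View pics/scene4.png

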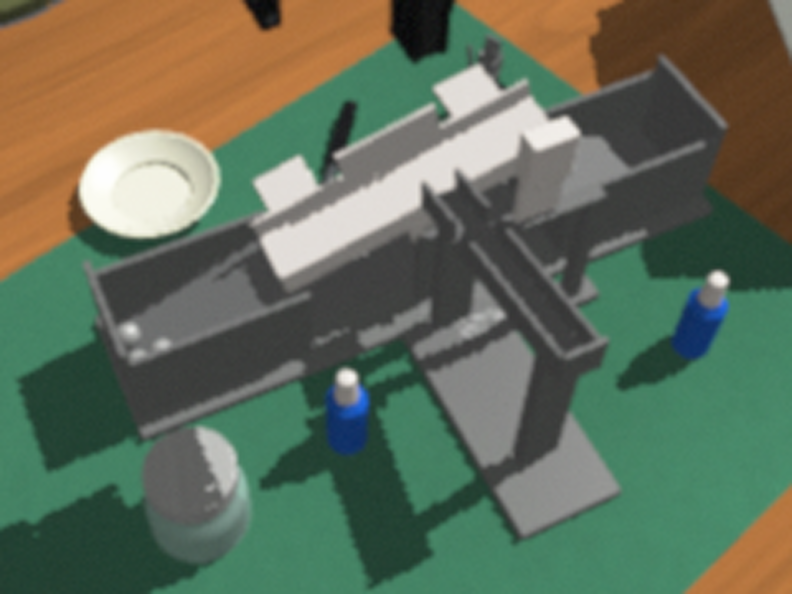

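All three balls are in the right chute (side view 542,133 / 552,123 / 592,135), and the tab has slid about 37 mm. I'll let them settle, then hand in.

Emit:
carry_out:
  motion:
    - [[0, 0, 0.01], 0]
    - [[0, 0, 0.01], 0]
    - [[0, 0, 0.01], 0]
    - [[0, 0, 0.01], 0]
    - [[0, 0, 0.01], 0]
    - [[0, 0, 0.01], 0]
    - [[0, 0, 0.01], 0]
    - [[0, 0, 0.01], 0]
    - [[0, 0, 0.01], 0]
    - [[0, 0, 0.01], 0]
    - [[0, 0, 0.01], 0]
    - [[0, 0, 0.01], 0]
    - [[0, 0, 0.01], 0]
    - [[0, 0, 0.01], 0]
    - [[0, 0, 0.01], 0]

```text
time: 8.35
position: [0.566, 0.024, 0.2956]
tool_rot: [2.447, 1.971, 0.0]
ft_force: [1.0, -0.2, -0.5]
grip_width: 0.002
```

Run:
```python
from bench import get_state, ticket
print(get_state()["time"]); print(ticket.close_job())
```

```text
8.35
the job is handed in; nothing more can be done
None
```

I pressed the raised right pad down with the shut fingers until the gate rocked over and stayed right end down. I then pushed the shutter tab about 37 mm along the sorter's +y and backed the arm off. The job was handed in at 8.35 s.

- **Before the push:** the picture showed the gate fully tipped and the shutter still shut, with the balls held behind it.
- **After the push:** the last side and scene pictures, taken 1.5 s before handing in, showed all three balls at the outer end of the right chute and the gate still tipped right. The tab was well open and the things visible around the sorter looked unmoved. The arm was clear of everything, about 0.29 m up.

None of the checks failed or disagreed. I did not measure the balls' positions or the 37 mm numerically: the balls are judged from the pictures and the 37 mm from the commanded push.

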